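Shut the accessory case past its spring catch

TASK

Slide the lid of the red accessory case on the tasting counter fully shut. A spring catch with a yellow tooth blocks the lid: reach a fingertip through the lid's large finger window, press the steel catch plate below all the way down, and keep it down while you push the lid forwards over the tooth until it meets the end stop; then lift the finger out so that the tooth springs up through the lid's small slot and locks it. Only press and push, never pinch or lift the lid, and leave the glasses, bottle and other things on the counter and the stopper on the case where they stand.

Things in the scene. Friction and masses are not known exactly. Their poses are not given: they have to be found in the camera images.
- case: Red wooden case screwed to the counter, 320 x 136 x 68 mm high, x = -125 to +195. Origin: on the counter, on its centre line; +x is the way the lid closes, z up. The lid runs in side grooves; red lips (tops at 68 mm) cover its outer 8 mm each side. A brown block, top at 68 mm, fills x = 136 to 195: its face at 136 stops the lid's front edge. The open lid sticks out at the rear.
- lid: Loose pale wooden lid, 256 (x) x 110 x 10 mm thick, about 0.3 kg, axes parallel to the case's. Origin: centre of its underside, 50 mm above the counter. It starts 65 to 82 mm short of shut; shut, its origin is at x = +8 mm in the case's frame. Sliding takes 1 to 10 N. Openings right through it: finger window 60 (x) x 56 mm centred at x = +14, lock slot 20 (x) x 30 mm centred at x = +72.
- window (a point): Centre of the lid's finger window, at the height of the lid's top (60 mm above the counter). The window's front edge is 30 mm further in the case's +x: push the lid by it.
- slot (a point): Centre of the lid's small lock slot, at the height of the lid's top. Shut and locked, the yellow tooth stands in it.
- catch (a joint): Downward travel of the spring catch (m): 0 = up, 0.018 = fully down at its stop; vertical only. The tooth clears the lid's underside from 0.012 on: press to the stop. Spring force 2.4 N at the top, 6 N at the bottom. Once the tooth is under the lid, the lid keeps it down (about 0.012) until the slot comes over it.
- plate (a point): Centre of the top of the catch's flat steel plate, 186 mm long (x = -100 to +86 in the case's frame) x 40 wide, top 46 mm above the counter when up, 28 when fully down. Seen through the window; press it anywhere and slide along it. Only the tooth stands up from it.
- tooth (a point): Top centre of the catch's yellow tooth, part of the plate: 12 (x) x 20 (y) mm, at x = +80 mm in the case's frame, top 62 mm above the counter when up. It stands just in front of the open lid's front edge.
- stopper: Brass bottle stopper, 34 mm wide, 50 high, standing on the brown end block of the case; leave it. Origin: centre of its foot.
- cork: Cork, 23 mm wide, 45 high, standing beside the case; leave it. Origin: centre of its foot.
- cutter: Black round foil cutter, 44 mm wide, 22 high, beside the case; leave it. Origin: centre of its underside.
- glass1: Wine glass, 74 mm wide, 185 high; leave it. Origin: centre of its foot.
- glass2: Wine glass like the first; leave it. Origin: centre of its foot.
- halfbottle: Green half bottle, 60 mm wide, 235 high; leave it. Origin: centre of its foot.
- corkscrew: Corkscrew with a wooden handle, 105 mm long, 18 high, lying beside the case; leave it. Origin: under the middle of its handle.

How it is judged:
By the outcome, as a careful person would: the job done as asked, in the order asked, and still so for the second after the job is handed in, with the robot touching nothing.
It also fails if it takes over 35 s, if anything falls off the work surface, if the arm or the gripper's body presses on something with over 40 N, if the wrist force passes 120 N, or if a joint passes its speed limit or range.

ROBOT

A 6-joint arm with a two-finger parallel gripper is mounted at the origin on the work surface. World frame = base frame: x ahead of the robot, y to its left, z up, the work surface at z = 0. Lengths are in m, angles in rad, forces in N, time in s.
With the tool pointing down it reaches from about 0.3 to 0.875 m from the base axis. Payload 6.4 kg.
Tool frame: the origin (TCP) lies at the very end of the fingers, on their centre line; the grasp point (between the pads) lies tcp_to_grasp behind it (tcp_to_grasp is the distance from the TCP to the grasp point, in m); z points along the fingers, y is the direction in which the jaws open and shut (so a half turn about z gives the same grasp; the last joint's range is limited). The gripper opens to 85 mm and grips with 20 to 120 N. Pads are 22 mm wide; open, the fingers measure 114 mm over their backs; the gripper's body (76 mm by 85 mm) begins 54 mm behind the grasp point. The pads swing forward as they close: fully open they stand 13 mm farther back than shut.
Start: joints at [-1.458, 0.181, 1.607, -0, 1.354, -0.206], TCP at [0.18, -0.546, 0.231] pointing down, gripper open.
Joint ranges: [-2.99, 2.99], [-0.89, 2.07], [0.3, 2.58], [-1.14, 4.28], [0, 2.63], [-3.12, 3.12]. Speed limits (rad/s): [2.57, 2.57, 3.01, 3.14, 3.14, 3.14].

INTERFACE

Orientations are given as a unit quaternion [w, x, y, z].
In Python, from bench import get_obs, camera, hand_in, tcp_to_grasp gives the robot as it stands.
- The arm moves only by the shell command python3 -m inch 'ROWS' [OPENING]. ROWS is JSON, a list of rows, each an object with "delta_pos": the shift along the tool's x, y, z in cm, a list of three; "rotation": the turn, a rotation vector about the tool's x, y, z in rad, a list of three. In form: [{"delta_pos": [x, y, z], "rotation": [rx, ry, rz]}, ...]. A call has 1 to 10 rows; each row shifts and turns the commanded pose from where the row before left it, along the tool's axes as they then stand; what a row does not reach is not made up. A row lasts 1/10 s, in which the tool goes at most 50 mm and 8.59 degrees, less where a joint would pass 70% of its speed; a pose out of reach is approached as far as the arm can. A call is refused whole if a number of a shift passes 5 or a number of a turn 0.15, either way. A call with a gripper value outside its range is refused whole. OPENING is the finger opening in cm, from 0 to 8.54, set as the call begins (- or left out, the last holds). The fingers move at their own pace and stop on an object; the grip force is fixed at half the most. Time passes only in rows, so rows that do not move let the fingers close. It gives the time, the measured TCP pose, the force and the opening at its end, in the units of the state.
- get_obs(): the state, without advancing time (a new reading comes with each control period).
- camera(name): name is "scene" or "top" or "wrist"; returns a dict with "color" (400x640x3 uint8, red, green, blue), "vfov" (degrees; the focal length in pixels is half the picture's height over the tangent of half this angle, whatever the lens; pixels are square), "cx", "cy" (the principal point, pixels), "eye" and "orientation" of the camera in the world; the wrist camera has in their place "T_tool_cam" (4x4, takes a point from camera to tool coordinates, whose origin is the TCP and whose axes are the flange's). Camera axes: x right, y down, z forward; pixel columns grow to the right and rows downward; lengths in m; the calibration is good to about 2 mm. A picture is of the moment at which its call begins: read the wrist's pose just before it. There is no depth.
- hand_in(): hands the job in, once; it reports no verdict.
The state is a dict: "time_s": time; "q": joint angles; "dq": joint speeds; "joint_efforts": joint torques, N m; "eef_pos": TCP position; "eef_rot": TCP orientation; "wrist_force": force on the tool from outside, world axes, zero at the start; "torque": the same for the moment, N m; "opening": opening from 0.0 (shut) to 1.0 (fully open).
Only numpy, scipy, OpenCV 4.12 (cv2) and the standard library are available. Lean on these libraries where they do the work, as an engineer would, in place of code of your own. Each camera call takes 0.05 s, during which the arm holds its last target.

## Working session

There is one attempt and no reset: what is moved stays moved. The work goes in short steps, Python scripts to look and compute and a shell command to move; the robot and the scene stay as the last step left them, time stands still between calls to the robot, and variables do not carry over. Pictures are saved under pics/ and viewed, and the job is handed in when it is done.

```bash
mkdir -p pics; ls
python3 - <<'E'
from bench import *
import cv2
o=get_obs(); print(o, tcp_to_grasp)
for n in("scene","top"):
    c=camera(n); cv2.imwrite(f"pics/{n}0.png",c["color"][:,:,::-1]); print({k:v for k,v in c.items() if k!="color"})
E
```

```text
pics
{'time_s': 0.0, 'q': array([-1.45827635e+00,  1.81567769e-01,  1.60798487e+00,  6.64022599e-06,
        1.35377943e+00, -2.06295429e-01]), 'dq': array([-0.00133432,  0.00044435, -0.00128612, -0.00029741, -0.00048279,
        0.00031643]), 'joint_efforts': array([-9.71272784e-04, -4.44869900e+01, -3.51342058e+01, -4.12843683e-04,
        9.06792877e-03, -3.62164826e-05]), 'eef_pos': array([ 0.18018869, -0.54547284,  0.2303803 ]), 'eef_rot': array([-8.68595843e-04,  9.87321214e-01,  1.58732680e-01,  4.40015348e-05]), 'wrist_force': array([ 0.41641104,  0.47873143, -0.10886141]), 'torque': array([-0.00600142,  0.01455365,  0.00716521]), 'opening': 0.9958442271374607} 0.0187
{'vfov': 48.83117356591778, 'cx': 312.04956807972616, 'cy': 199.66881832586517, 'eye': array([1.18330566, 0.12976824, 0.75757385]), 'orientation': array([-0.22788552,  0.59045203,  0.72350169, -0.27564451])}
{'vfov': 46.56211349101188, 'cx': 321.0551358775695, 'cy': 202.63476278042071, 'eye': array([0.39856739, 0.01998058, 0.91412391]), 'orientation': array([-0.07350682,  0.7034924 , -0.703456  ,  0.06960497])}
```

View pics/scene0.png

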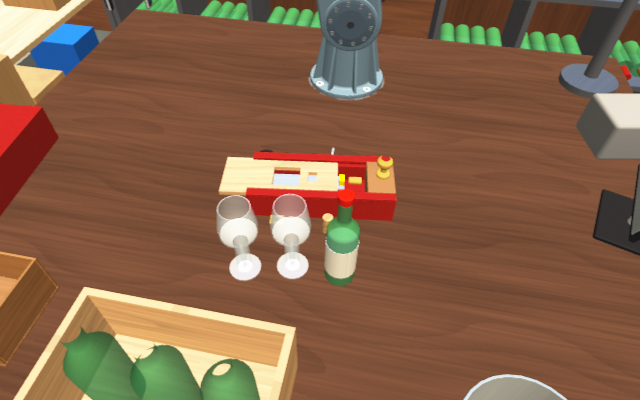

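View pics/top0.png

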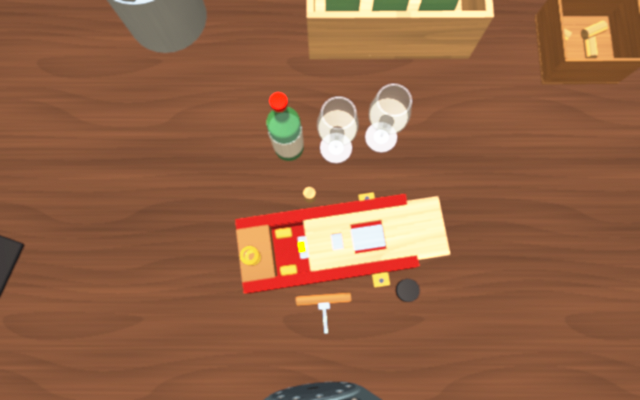

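The scene view shows the case in front of the base with the glasses and bottle beyond it. In the top view the case runs from about (238,255) at the block end to (450,230) at the lid's rear. The yellow tooth is at about (302,247) and the window at (368,237). Next I measure these.

```bash
cat > h.py <<'E'
import numpy as np, cv2
from bench import *
from scipy.spatial.transform import Rotation as R
def rot(q): return R.from_quat([q[1],q[2],q[3],q[0]]).as_matrix()
def setup(n):
    if n=="wrist":
        o=get_obs(); c=camera(n); T=np.array(c["T_tool_cam"]); Rt=rot(o["eef_rot"])
        M=Rt@T[:3,:3]; e=Rt@T[:3,3]+o["eef_pos"]
    else:
        c=camera(n); M=rot(c["orientation"]); e=np.array(c["eye"])
    f=200/np.tan(np.radians(c["vfov"])/2)
    return c,M,e,f
def cast(s,uv,z):
    c,M,e,f=s; uv=np.atleast_2d(uv).astype(float)
    d=np.c_[(uv[:,0]-c["cx"])/f,(uv[:,1]-c["cy"])/f,np.ones(len(uv))]@M.T
    return e+d*((z-e[2])/d[:,2])[:,None]
def proj(s,p):
    c,M,e,f=s; q=(np.atleast_2d(p)-e)@M; return np.c_[q[:,0]/q[:,2]*f+c["cx"],q[:,1]/q[:,2]*f+c["cy"]]
E
python3 - <<'E'
from h import *
s=setup("top"); im=s[0]["color"]; bgr=im[:,:,::-1].copy()
crop=bgr[180:310,220:470]; cv2.imwrite("pics/topz.png",cv2.resize(crop,None,fx=3.2,fy=3.2,interpolation=cv2.INTER_CUBIC))
hsv=cv2.cvtColor(bgr,cv2.COLOR_BGR2HSV); h,S,v=cv2.split(hsv)
roi=np.zeros_like(h); roi[180:310,220:470]=1
def show(name,m,z,k=3):
    m=(m&(roi>0)).astype(np.uint8)
    cs,_=cv2.findContours(m,cv2.RETR_EXTERNAL,cv2.CHAIN_APPROX_NONE)
    for c in sorted(cs,key=cv2.contourArea)[::-1][:k]:
        a=cv2.contourArea(c)
        if a<8: continue
        r=cv2.minAreaRect(c); b=cv2.boxPoints(r)
        w=cast(s,b,z); ctr=cast(s,[r[0]],z)[0]
        print(name,a,np.round(r[0],1),ctr.round(4),"corners",w[:,:2].round(4).tolist())
show("red",((h<5)|(h>175))&(S>180)&(v>80),.068)
show("yel",(h>26)&(h<34)&(S>200)&(v>150),.062)
show("lid",(h>12)&(h<28)&(S>50)&(S<150)&(v>190),.060)
show("steel",(S<50)&(v>150),.046)
for p in[(300,247),(368,237),(337,241)]: print(p,hsv[p[1],p[0]])
print(cast(s,[[320,200],[330,200],[320,210]],0))
E
```

```text
red 4866.0 [325.7 243. ] [0.4973 0.0161 0.068 ] corners [[0.5417, 0.1891], [0.5922, -0.1376], [0.454, -0.1529], [0.4064, 0.1635]]
red 32.0 [365.9 223.9] [ 0.5326 -0.0578  0.068 ] corners [[0.5306, -0.0317], [0.5384, -0.0835], [0.5346, -0.084], [0.5268, -0.0322]]
yel 41.5 [300.8 246.5] [0.4914 0.0619 0.062 ] corners [[0.4987, 0.0688], [0.5008, 0.0585], [0.4842, 0.0551], [0.4821, 0.0653]]
lid 5763.5 [376.  235.7] [ 0.5118 -0.0768  0.06  ] corners [[0.5476, 0.061], [0.5895, -0.2006], [0.4767, -0.2122], [0.4368, 0.0427]]
lid 1072.5 [254.3 253. ] [0.4798 0.1473 0.06  ] corners [[0.5227, 0.184], [0.5301, 0.125], [0.4379, 0.1114], [0.4307, 0.1691]]
lid 174.5 [323.1 299.4] [0.3964 0.0211 0.06  ] corners [[0.3991, 0.0683], [0.4049, -0.0255], [0.3937, -0.0261], [0.3879, 0.0675]]
steel 1050.0 [341.5 241.7] [ 0.5024 -0.0136  0.046 ] corners [[0.511, 0.0698], [0.5359, -0.0912], [0.4938, -0.0965], [0.4693, 0.063]]
steel 147.0 [414.5 233.8] [ 0.5171 -0.1507  0.046 ] corners [[0.509, -0.098], [0.5343, -0.2017], [0.5253, -0.2034], [0.5001, -0.0999]]
steel 79.5 [412.9 206.5] [ 0.5695 -0.1498  0.046 ] corners [[0.5643, -0.1036], [0.5812, -0.1952], [0.5747, -0.1961], [0.5579, -0.1046]]
(300, 247) [ 30 255 255]
(368, 237) [101  14 251]
(337, 241) [101  14 251]
[[0.5918865  0.02723302 0.        ]
 [0.59187544 0.00713339 0.        ]
 [0.57143133 0.0272112  0.        ]]
```

View pics/topz.png

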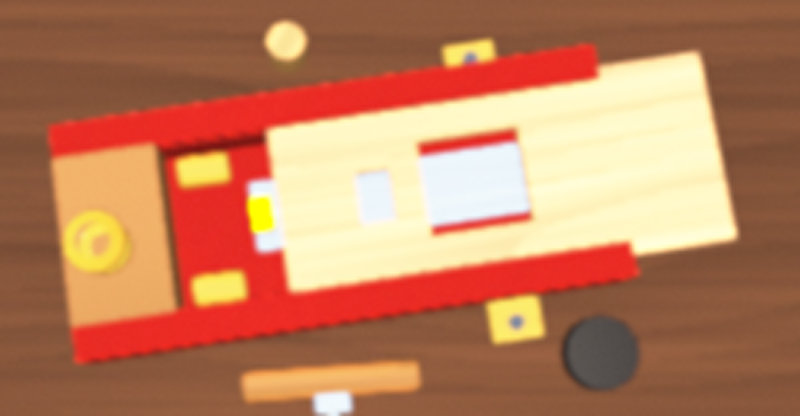

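Run:
```python
from h import *
s=setup("top")
px=np.array([[418,148],[516,130],[531,217],[432,233]])/3.2+[220,180]
w=cast(s,px-0.3,.06); print("win",w.mean(0).round(4), w[:,:2].round(4).tolist())
t=cast(s,[[300.8,246.5]],.062)[0]; print("tooth",t)
d=(t-w.mean(0))[:2]; print("tooth-win",np.linalg.norm(d),np.degrees(np.arctan2(d[1],d[0])))
# scene view
s2=setup("scene"); bgr=s2[0]["color"][:,:,::-1].copy()
cv2.imwrite("pics/scz.png",cv2.resize(bgr[130:240,205:410],None,fx=3.8,fy=3.8,interpolation=cv2.INTER_CUBIC))
h,S,v=cv2.split(cv2.cvtColor(bgr,cv2.COLOR_BGR2HSV))
m=((h>26)&(h<34)&(S>200)&(v>150)).astype(np.uint8); m[:, :205]=0;m[:130]=0;m[240:]=0
n,_,st,ce=cv2.connectedComponentsWithStats(m); print(st[1:].tolist(),ce[1:])
print("proj win,tooth", proj(s2,[w.mean(0),t]))
# required move
o=get_obs(); Rt=rot(o["eef_rot"]); g=np.array([*w.mean(0)[:2],o["eef_pos"][2]])
print("tool delta cm",Rt.T@(g-o["eef_pos"])*100)
```

```text
win [ 0.5102 -0.0618  0.06  ] [[0.5299, -0.0296], [0.5405, -0.0867], [0.4899, -0.094], [0.4807, -0.037]]
tooth [0.49151302 0.06190841 0.062     ]
tooth-win 0.1251316543229312 98.60947275722565
[[339, 174, 6, 8, 39]] [[341.71794872 177.58974359]]
proj win,tooth [[286.61657052 175.77314463]
 [342.68346768 177.29364268]]
tool delta cm [ 4.65095929e+01 -3.56146168e+01  3.48663842e-02]
```

View pics/scz.png

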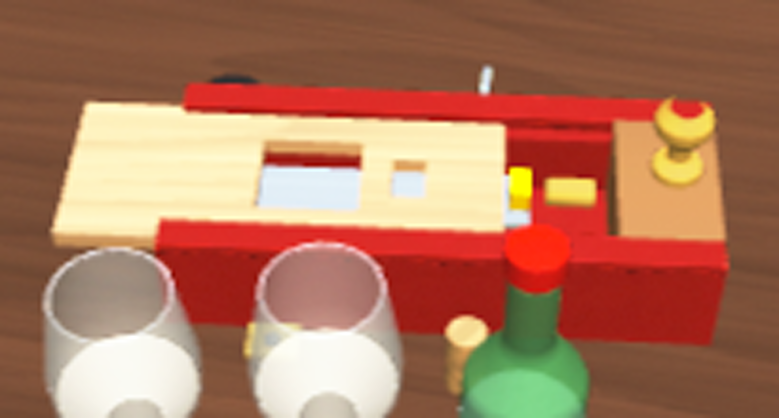

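Both views agree: the window centre is at about (0.510, -0.062) and the case +x heading is about 98.7°. I'll close the fingers and move above the window.

```bash
python3 -m inch '[{"delta_pos":[2,-1.5,0],"rotation":[0,0,0]},{"delta_pos":[3.5,-2.7,0],"rotation":[0,0,0]},{"delta_pos":[3.5,-2.7,0],"rotation":[0,0,0]},{"delta_pos":[3.5,-2.7,0],"rotation":[0,0,0]},{"delta_pos":[3.5,-2.7,0],"rotation":[0,0,0]},{"delta_pos":[3.5,-2.7,0],"rotation":[0,0,0]},{"delta_pos":[3.5,-2.7,0],"rotation":[0,0,0]},{"delta_pos":[3.5,-2.7,0],"rotation":[0,0,0]},{"delta_pos":[3.5,-2.7,0],"rotation":[0,0,0]},{"delta_pos":[3.5,-2.7,0],"rotation":[0,0,0]}]' 0
python3 -m inch '[{"delta_pos":[3.5,-2.7,0],"rotation":[0,0,0]},{"delta_pos":[3.5,-2.7,0],"rotation":[0,0,0]},{"delta_pos":[3.5,-2.7,0],"rotation":[0,0,0]},{"delta_pos":[2.5,-1.7,0],"rotation":[0,0,0]},{"delta_pos":[0,0,0],"rotation":[0,0,0.08]},{"delta_pos":[0,0,0],"rotation":[0,0,0.085]},{"delta_pos":[0,0,0],"rotation":[0,0,0]},{"delta_pos":[0,0,0],"rotation":[0,0,0]}]'
cat > st.py <<'E'
from h import *
W=np.array([.5102,-.0618,.06]); a=np.radians(98.7)
o=get_obs(); Rt=rot(o["eef_rot"]); p=o["eef_pos"]
C=np.array([[np.cos(a),np.sin(a),0],[-np.sin(a),np.cos(a),0],[0,0,1]])
org=np.array([.49151,.06191,0])-.080*C[0]
print("t",o["time_s"],"case xyz mm",(C@(p-[*org[:2],0])*1000).round(1),"F case",(C@o["wrist_force"]).round(2),"open",round(o["opening"],3))
print("tool in case\n",(C@Rt).round(3)," tool delta to start window cm",(Rt.T@(W-p)*100).round(2))
E
python3 st.py
python3 - <<'E'
from h import *
for n in("wrist","top"):
    cv2.imwrite(f"pics/{n}1.png",camera(n)["color"][:,:,::-1])
E
```

```text
time_s: 1.25
eef_pos: [0.4182, -0.1944, 0.2315]
eef_rot: [0.0, 0.987, 0.159, 0.0]
wrist_force: [0.5, -0.5, -0.6]
opening: -0.0
time_s: 2.05
eef_pos: [0.5101, -0.0623, 0.2312]
eef_rot: [-0.0, 0.997, 0.078, -0.0]
wrist_force: [0.4, -0.3, 0.2]
opening: 0.003
t 2.05 case xyz mm [-45.5   0.4 231.2] F case [-0.35 -0.35  0.2 ] open 0.003
tool in case
 [[ 0.004 -1.     0.   ]
 [-1.    -0.004  0.   ]
 [-0.    -0.    -1.   ]]  tool delta to start window cm [ 0.02 -0.04 17.12]
```

View pics/wrist1.png

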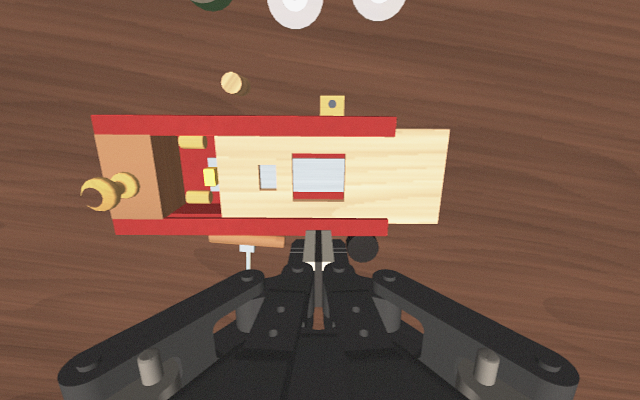

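View pics/top1.png

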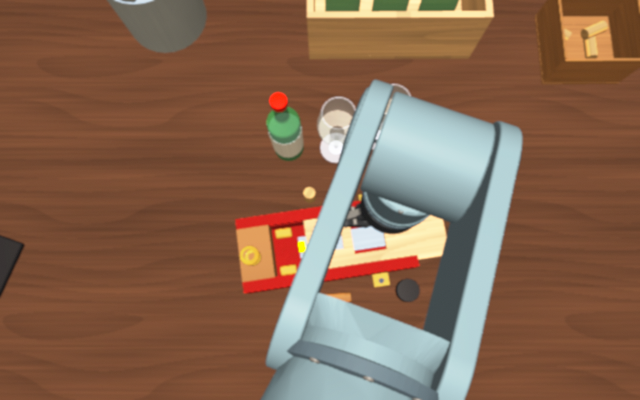

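Run:
```python
from h import *
cv2.imwrite("pics/scene1.png",camera("scene")["color"][:,:,::-1])
s=setup("wrist")
px=np.array([[293,154],[345,154],[344,201],[292,200]])
w=cast(s,px,.06); print(w.mean(0),proj(s,[get_obs()["eef_pos"]]))
print("tooth",cast(s,[[209,177]],.062))
```

```text
[ 0.50959562 -0.0638184   0.06      ] [[317.08908034 245.16578314]]
tooth [[0.49191248 0.0586252  0.062     ]]
```

View pics/scene1.png

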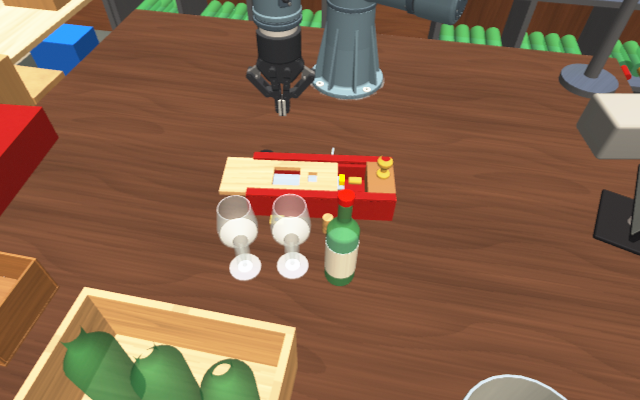

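The wrist view puts the window within 2 mm of the top view, and the wrist stays clear of the glasses. Descending now.

```bash
python3 -m inch '[{"delta_pos":[0,0,3],"rotation":[0,0,0]},{"delta_pos":[0,0,4],"rotation":[0,0,0]},{"delta_pos":[0,0,4],"rotation":[0,0,0]},{"delta_pos":[0,0,3],"rotation":[0,0,0]},{"delta_pos":[0,0,1.5],"rotation":[0,0,0]},{"delta_pos":[0,0,0],"rotation":[0,0,0]},{"delta_pos":[0,0,0],"rotation":[0,0,0]}]'
python3 st.py
python3 - <<'E'
from h import *
for n in("wrist","scene"):
    im=camera(n)["color"][:,:,::-1]
    if n=="scene": im=cv2.resize(im[80:290,160:440],None,fx=2.8,fy=2.8)
    cv2.imwrite(f"pics/{n}2.png",im)
E
```

```text
time_s: 2.95
eef_pos: [0.5105, -0.0625, 0.0767]
eef_rot: [0.0, 0.997, 0.077, 0.0]
wrist_force: [0.2, 0.2, 0.9]
opening: 0.001
t 2.95 case xyz mm [-45.8   0.1  76.7] F case [ 0.13 -0.23  0.88] open 0.001
tool in case
 [[ 0.002 -1.    -0.   ]
 [-1.    -0.002 -0.   ]
 [ 0.     0.    -1.   ]]  tool delta to start window cm [-0.02 -0.07  1.67]
```

View pics/wrist2.png

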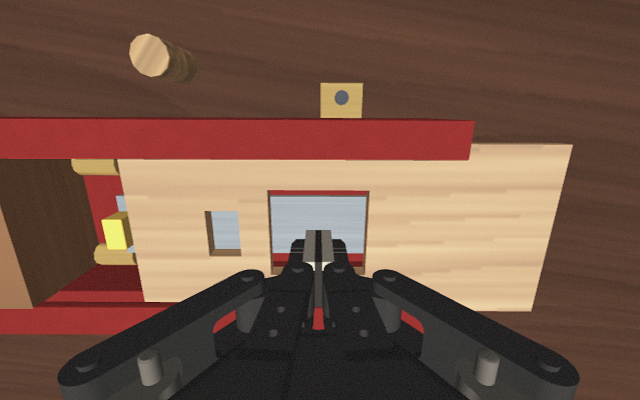

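View pics/scene2.png

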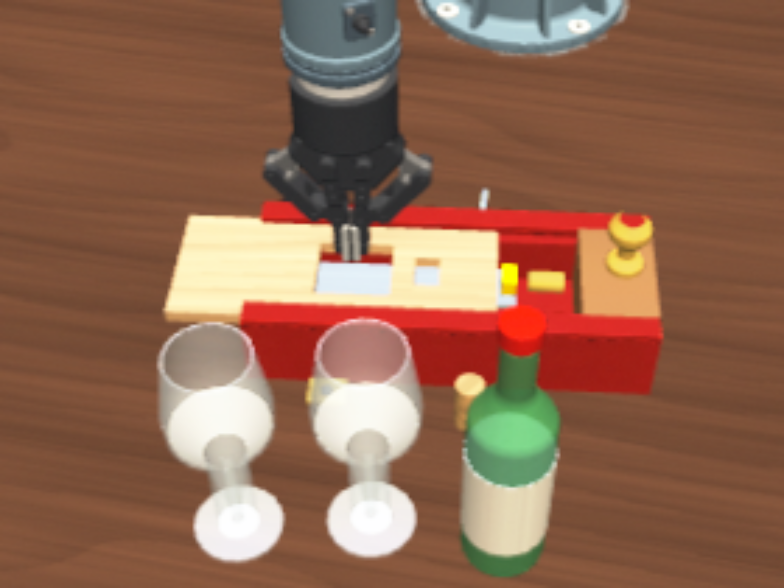

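The fingertips, at about (318,245) in the wrist view, are centred over the window (267–369 px). Pressing down in small steps.

```bash
python3 -m inch '[{"delta_pos":[0,0,1],"rotation":[0,0,0]},{"delta_pos":[0,0,1],"rotation":[0,0,0]},{"delta_pos":[0,0,0.6],"rotation":[0,0,0]},{"delta_pos":[0,0,0],"rotation":[0,0,0]}]'
python3 st.py
python3 -m inch '[{"delta_pos":[0,0,0.5],"rotation":[0,0,0]},{"delta_pos":[0,0,0.5],"rotation":[0,0,0]},{"delta_pos":[0,0,0.5],"rotation":[0,0,0]},{"delta_pos":[0,0,0.3],"rotation":[0,0,0]},{"delta_pos":[0,0,0],"rotation":[0,0,0]},{"delta_pos":[0,0,0],"rotation":[0,0,0]}]'
python3 st.py
```

```text
time_s: 3.45
eef_pos: [0.5091, -0.0618, 0.0489]
eef_rot: [-0.001, 0.997, 0.077, -0.001]
wrist_force: [0.5, 0.9, -0.0]
opening: -0.003
t 3.45 case xyz mm [-45.    1.3  48.9] F case [ 0.84 -0.67 -0.02] open -0.003
tool in case
 [[ 0.002 -1.     0.001]
 [-1.    -0.002  0.002]
 [-0.002 -0.001 -1.   ]]  tool delta to start window cm [ 0.1   0.01 -1.11]
time_s: 4.05
eef_pos: [0.5106, -0.0624, 0.0326]
eef_rot: [0.0, 0.997, 0.077, 0.0]
wrist_force: [-0.6, 0.6, 4.4]
opening: -0.003
t 4.05 case xyz mm [-45.7  -0.   32.6] F case [0.66 0.46 4.35] open -0.003
tool in case
 [[ 0.002 -1.    -0.   ]
 [-1.    -0.002 -0.001]
 [ 0.001  0.    -1.   ]]  tool delta to start window cm [-0.03 -0.06 -2.74]
```

```bash
python3 -m inch '[{"delta_pos":[0,0,0.3],"rotation":[0,0,0]},{"delta_pos":[0,0,0.2],"rotation":[0,0,0]},{"delta_pos":[0,0,0],"rotation":[0,0,0]},{"delta_pos":[0,0,0],"rotation":[0,0,0]}]'
python3 st.py
python3 -m inch '[{"delta_pos":[0,0,0.1],"rotation":[0,0,0]},{"delta_pos":[0,0,0.1],"rotation":[0,0,0]},{"delta_pos":[0,0,0],"rotation":[0,0,0]}]'
python3 st.py
```

```text
time_s: 4.45
eef_pos: [0.5106, -0.0624, 0.028]
eef_rot: [0.0, 0.997, 0.077, 0.0]
wrist_force: [-2.2, 1.2, 7.8]
opening: -0.002
t 4.45 case xyz mm [-45.7  -0.1  28. ] F case [1.56 1.96 7.8 ] open -0.002
tool in case
 [[ 0.002 -1.    -0.   ]
 [-1.    -0.002 -0.001]
 [ 0.001  0.    -1.   ]]  tool delta to start window cm [-0.03 -0.06 -3.2 ]
time_s: 4.75
eef_pos: [0.5108, -0.0625, 0.0277]
eef_rot: [0.0, 0.997, 0.077, 0.0]
wrist_force: [-8.5, 1.4, 26.3]
opening: 0.005
t 4.75 case xyz mm [-45.8  -0.2  27.7] F case [ 2.71  8.19 26.27] open 0.005
tool in case
 [[ 0.002 -1.    -0.001]
 [-1.    -0.002 -0.   ]
 [ 0.     0.001 -1.   ]]  tool delta to start window cm [-0.04 -0.07 -3.23]
```

The plate is at its stop: z levels off at 28 mm and the force jumps to 26 N. I'll ease off slightly and push forwards.

```bash
python3 -m inch '[{"delta_pos":[0,0,-0.08],"rotation":[0,0,0]},{"delta_pos":[0,-0.3,0],"rotation":[0,0,0]},{"delta_pos":[0,-0.4,0],"rotation":[0,0,0]},{"delta_pos":[0,-0.4,0],"rotation":[0,0,0]},{"delta_pos":[0,-0.3,0],"rotation":[0,0,0]},{"delta_pos":[0,0,0],"rotation":[0,0,0]}]'
python3 st.py
```

```text
time_s: 5.35
eef_pos: [0.5105, -0.0501, 0.028]
eef_rot: [0.002, 0.997, 0.077, 0.002]
wrist_force: [0.3, -3.5, 11.0]
opening: -0.003
t 5.35 case xyz mm [-33.6  -1.8  28. ] F case [-3.48  0.2  10.95] open -0.003
tool in case
 [[ 0.002 -1.    -0.004]
 [-1.    -0.002 -0.004]
 [ 0.004  0.004 -1.   ]]  tool delta to start window cm [-0.2   1.17 -3.2 ]
```

```bash
python3 -m inch '[{"delta_pos":[0,-0.4,0.02],"rotation":[0,0,0]},{"delta_pos":[0,-0.5,0],"rotation":[0,0,0]},{"delta_pos":[0,-0.5,0],"rotation":[0,0,0]},{"delta_pos":[0,-0.5,0],"rotation":[0,0,0]},{"delta_pos":[0,-0.3,0],"rotation":[0,0,0]},{"delta_pos":[0,0,0],"rotation":[0,0,0]}]'
python3 st.py
python3 - <<'E'
from h import *
cv2.imwrite("pics/wrist3.png",camera("wrist")["color"][:,:,::-1])
E
```

```text
time_s: 5.95
eef_pos: [0.5076, -0.0286, 0.028]
eef_rot: [0.002, 0.997, 0.077, 0.003]
wrist_force: [0.6, -6.4, 10.6]
opening: -0.001
t 5.95 case xyz mm [-11.9  -2.2  28. ] F case [-6.47  0.33 10.64] open -0.001
tool in case
 [[ 0.003 -1.    -0.005]
 [-1.    -0.002 -0.005]
 [ 0.005  0.005 -1.   ]]  tool delta to start window cm [-0.24  3.33 -3.19]
```

View pics/wrist3.png

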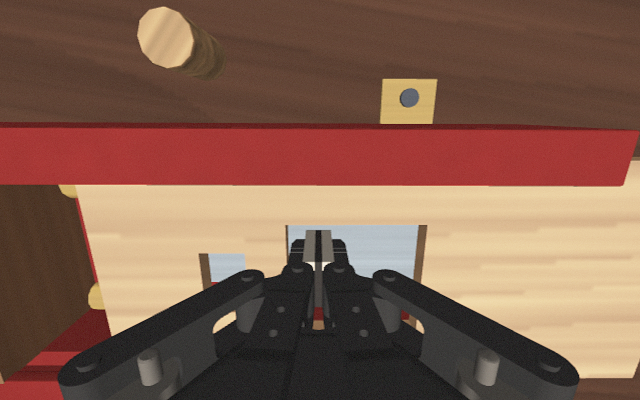

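The finger is now against the window's front edge (x≈288 px), the lid is moving, and its front edge has passed over the tooth. Continuing.

```bash
python3 -m inch '[{"delta_pos":[-0.1,-0.4,0.02],"rotation":[0,0,0]},{"delta_pos":[0,-0.5,0],"rotation":[0,0,0]},{"delta_pos":[0,-0.5,0],"rotation":[0,0,0]},{"delta_pos":[0,-0.5,0],"rotation":[0,0,0]},{"delta_pos":[0,-0.3,0],"rotation":[0,0,0]},{"delta_pos":[0,0,0],"rotation":[0,0,0]}]'
python3 st.py
python3 -m inch '[{"delta_pos":[-0.05,-0.4,0.02],"rotation":[0,0,0]},{"delta_pos":[0,-0.5,0],"rotation":[0,0,0]},{"delta_pos":[0,-0.5,0],"rotation":[0,0,0]},{"delta_pos":[0,-0.3,0],"rotation":[0,0,0]},{"delta_pos":[0,0,0],"rotation":[0,0,0]}]'
python3 st.py
python3 - <<'E'
from h import *
cv2.imwrite("pics/wrist4.png",camera("wrist")["color"][:,:,::-1])
E
```

```text
time_s: 6.6
eef_pos: [0.5036, -0.0071, 0.028]
eef_rot: [0.002, 0.997, 0.077, 0.003]
wrist_force: [2.0, -6.6, 11.1]
opening: -0.002
t 6.6 case xyz mm [10.  -1.5 28. ] F case [-6.79 -0.99 11.11] open -0.002
tool in case
 [[ 0.002 -1.    -0.005]
 [-1.    -0.002 -0.006]
 [ 0.006  0.005 -1.   ]]  tool delta to start window cm [-0.17  5.52 -3.18]
time_s: 7.1
eef_pos: [0.5008, 0.0096, 0.0279]
eef_rot: [0.002, 0.997, 0.077, 0.003]
wrist_force: [2.6, -7.8, 12.8]
opening: -0.001
t 7.1 case xyz mm [26.8 -1.3 27.9] F case [-8.08 -1.41 12.77] open -0.001
tool in case
 [[ 0.002 -1.    -0.005]
 [-1.    -0.002 -0.007]
 [ 0.007  0.005 -1.   ]]  tool delta to start window cm [-0.15  7.21 -3.17]
```

View pics/wrist4.png

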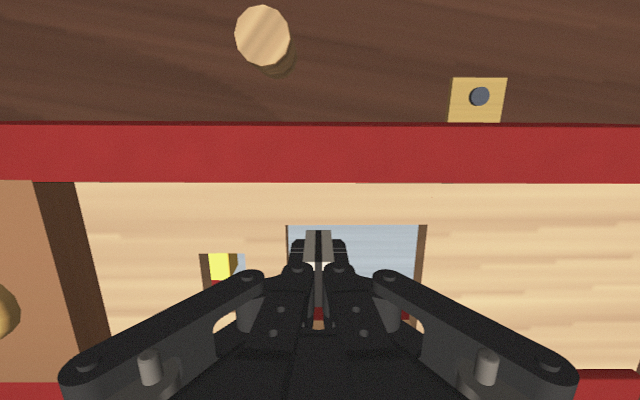

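The tooth now shows below the slot at (219,266), and about 10 mm of gap is left to the block. I'll creep to the stop.

```bash
python3 -m inch '[{"delta_pos":[-0.05,-0.3,0],"rotation":[0,0,0]},{"delta_pos":[0,-0.3,0],"rotation":[0,0,0]},{"delta_pos":[0,-0.1,0],"rotation":[0,0,0]},{"delta_pos":[0,0,0],"rotation":[0,0,0]}]'
python3 st.py
python3 -m inch '[{"delta_pos":[0,-0.15,0],"rotation":[0,0,0]},{"delta_pos":[0,-0.15,0],"rotation":[0,0,0]},{"delta_pos":[0,0,0],"rotation":[0,0,0]}]'
python3 st.py
```

```text
time_s: 7.55
eef_pos: [0.4995, 0.0161, 0.0279]
eef_rot: [0.002, 0.997, 0.077, 0.004]
wrist_force: [2.8, -7.1, 11.2]
opening: 0.001
t 7.55 case xyz mm [33.5 -1.  27.9] F case [-7.41 -1.66 11.24] open 0.001
tool in case
 [[ 0.002 -1.    -0.005]
 [-1.    -0.002 -0.007]
 [ 0.007  0.005 -1.   ]]  tool delta to start window cm [-0.12  7.88 -3.16]
time_s: 7.85
eef_pos: [0.4991, 0.0184, 0.028]
eef_rot: [0.003, 0.997, 0.077, 0.004]
wrist_force: [2.9, -12.1, 10.2]
opening: 0.001
t 7.85 case xyz mm [35.9 -1.  28. ] F case [-12.38  -1.03  10.2 ] open 0.001
tool in case
 [[ 0.002 -1.    -0.006]
 [-1.    -0.002 -0.007]
 [ 0.007  0.006 -1.   ]]  tool delta to start window cm [-0.12  8.12 -3.15]
```

```bash
python3 -m inch '[{"delta_pos":[0,-0.1,0],"rotation":[0,0,0]},{"delta_pos":[0,-0.1,0],"rotation":[0,0,0]},{"delta_pos":[0,0,0],"rotation":[0,0,0]}]'
python3 st.py
python3 - <<'E'
from h import *
cv2.imwrite("pics/wrist5.png",camera("wrist")["color"][:,:,::-1])
E
```

```text
time_s: 8.15
eef_pos: [0.4992, 0.0185, 0.028]
eef_rot: [0.004, 0.997, 0.077, 0.004]
wrist_force: [1.9, -21.7, 9.0]
opening: 0.0
t 8.15 case xyz mm [36. -1. 28.] F case [-21.78   1.41   9.02] open 0.0
tool in case
 [[ 0.003 -1.    -0.009]
 [-1.    -0.003 -0.007]
 [ 0.007  0.009 -1.   ]]  tool delta to start window cm [-0.12  8.14 -3.13]
```

View pics/wrist5.png

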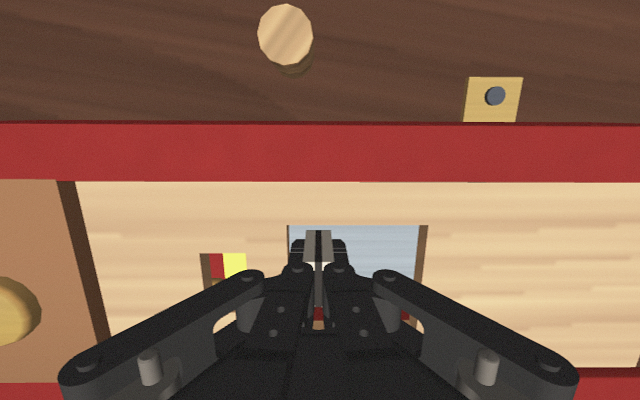

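Run:
```python
from h import *
a=np.radians(98.7);C=np.array([[np.cos(a),np.sin(a)],[-np.sin(a),np.cos(a)]])
org=np.array([.49151,.06191])-.080*C[0]
s=setup("wrist")
def c(uv,z): return ((C@(cast(s,[uv],z)[0][:2]-org))*1000).round(1)
print("lid front",c((76,183),.06),"block top edge",c((58,183),.068),"win front",c((287,226),.06),"win rear",c((428,226),.06),"slot front",c((201,254),.06),"tooth front/rear",c((223,256),.044),c((245,256),.044))
```

```text
lid front [133.  -44.1] block top edge [132.7 -46.1] win front [ 48.9 -25.5] win rear [-10.8 -25.5] slot front [ 86.5 -12.6] tooth front/rear [82.8 -3. ] [71.9 -3. ]
```

Lid front edge and block face coincide (133.0 vs 132.7 mm), so the lid is at the stop. I'll ease the finger back off the edge, then lift straight up.

```bash
python3 -m inch '[{"delta_pos":[0,0.3,0],"rotation":[0,0,0]},{"delta_pos":[0,0.3,0],"rotation":[0,0,0]},{"delta_pos":[0,0,0],"rotation":[0,0,0]}]'
python3 st.py
python3 -m inch '[{"delta_pos":[0,0,-0.5],"rotation":[0,0,0]},{"delta_pos":[0,0,-0.5],"rotation":[0,0,0]},{"delta_pos":[0,0,-0.7],"rotation":[0,0,0]},{"delta_pos":[0,0,-0.7],"rotation":[0,0,0]},{"delta_pos":[0,0,0],"rotation":[0,0,0]}]'
python3 st.py
python3 -m inch '[{"delta_pos":[0,0,-1.5],"rotation":[0,0,0]},{"delta_pos":[0,0,-3],"rotation":[0,0,0]},{"delta_pos":[0,0,-4],"rotation":[0,0,0]},{"delta_pos":[0,0,-4],"rotation":[0,0,0]},{"delta_pos":[0,0,-3],"rotation":[0,0,0]},{"delta_pos":[0,0,0],"rotation":[0,0,0]},{"delta_pos":[0,0,0],"rotation":[0,0,0]}]'
python3 st.py
python3 - <<'E'
from h import *
for n in("wrist","scene"):
    im=camera(n)["color"][:,:,::-1]
    if n=="scene": im=cv2.resize(im[80:290,160:440],None,fx=2.8,fy=2.8)
    cv2.imwrite(f"pics/{n}6.png",im)
E
```

```text
time_s: 8.55
eef_pos: [0.4991, 0.0177, 0.0279]
eef_rot: [-0.0, 0.997, 0.076, 0.003]
wrist_force: [2.0, 5.3, 15.1]
opening: 0.0
t 8.55 case xyz mm [35.1 -0.8 27.9] F case [ 4.89 -2.8  15.05] open 0.0
tool in case
 [[ 0.001 -1.    -0.   ]
 [-1.    -0.001 -0.007]
 [ 0.007  0.    -1.   ]]  tool delta to start window cm [-0.09  8.03 -3.21]
time_s: 9.05
eef_pos: [0.4954, 0.0175, 0.0499]
eef_rot: [-0.0, 0.997, 0.077, -0.0]
wrist_force: [-0.3, -0.5, 0.3]
opening: -0.003
t 9.05 case xyz mm [35.6  2.8 49.9] F case [-0.5   0.34  0.28] open -0.003
tool in case
 [[ 0.002 -1.     0.   ]
 [-1.    -0.002  0.001]
 [-0.001 -0.    -1.   ]]  tool delta to start window cm [ 0.24  8.07 -1.01]
time_s: 9.75
eef_pos: [0.4954, 0.0176, 0.2042]
eef_rot: [-0.0, 0.997, 0.077, -0.0]
wrist_force: [-0.1, 0.0, -0.4]
opening: -0.002
t 9.75 case xyz mm [ 35.6   2.9 204.2] F case [ 0.05  0.09 -0.42] open -0.002
tool in case
 [[ 0.002 -1.     0.   ]
 [-1.    -0.002  0.   ]
 [-0.    -0.    -1.   ]]  tool delta to start window cm [ 0.25  8.07 14.42]
```

View pics/wrist6.png

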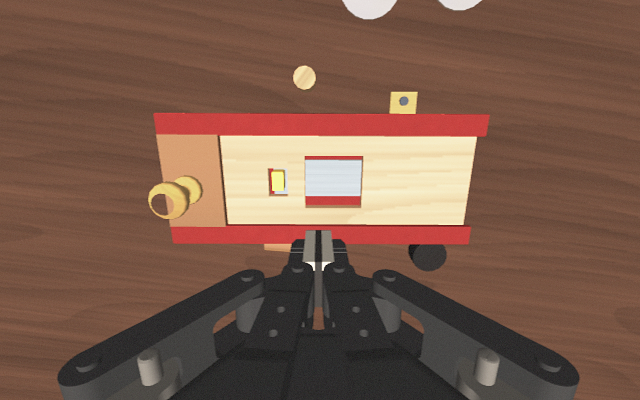

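View pics/scene6.png

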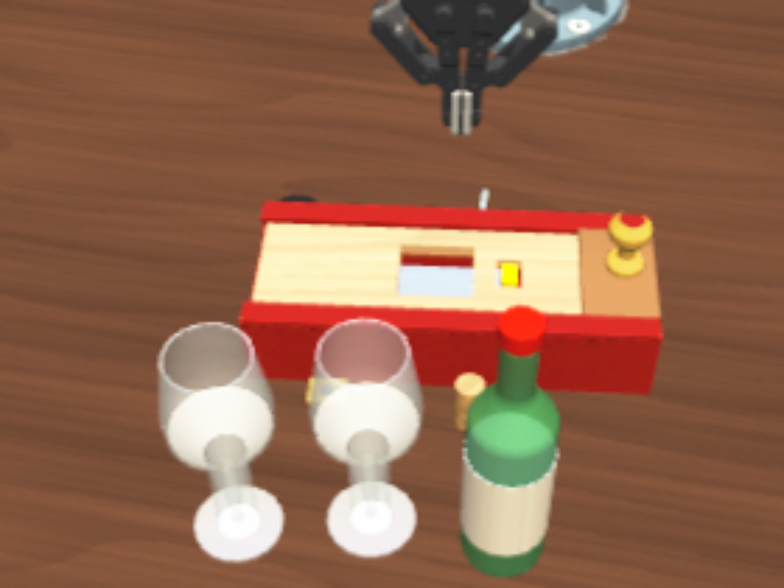

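The lid is flush with the block (edge at x≈222 px in the wrist view) and the tooth stands in the slot at (278,181). Before handing in, I'll check the tooth height against its initial picture position and look for moved items.

Run:
```python
from h import *
c=camera("scene"); b=c["color"][:,:,::-1].copy(); b0=cv2.imread("pics/scene0.png")
for im in(b0,b):
    h,S,v=cv2.split(cv2.cvtColor(im,cv2.COLOR_BGR2HSV))
    m=((h>26)&(h<34)&(S>200)&(v>150)).astype(np.uint8); m[:, :205]=0;m[:130]=0;m[240:]=0
    n,_,st,ce=cv2.connectedComponentsWithStats(m); print(st[1:].tolist(),ce[1:].round(1).tolist())
d=(cv2.absdiff(b,b0).max(2)>40).astype(np.uint8)
n,_,st,ce=cv2.connectedComponentsWithStats(d)
print([x for x in st[1:].tolist() if x[4]>8])
```

```text
[[339, 174, 6, 8, 39]] [[341.7, 177.6]]
[[339, 174, 6, 8, 39]] [[341.7, 177.6]]
[[106, 0, 7, 10, 40], [144, 0, 9, 9, 51], [292, 0, 74, 128, 4003], [363, 0, 8, 5, 14], [370, 0, 12, 35, 213], [385, 0, 56, 14, 373], [445, 0, 22, 18, 290], [337, 7, 10, 7, 21], [342, 37, 8, 5, 11], [218, 157, 38, 39, 1123], [337, 162, 31, 31, 797], [272, 167, 29, 18, 468], [302, 167, 28, 19, 405]]
```

The tooth is at exactly its original raised position, and only the lid and robot differ from the first picture. Handing in.

```bash
python3 -c "
from bench import *
print(hand_in())"
```

```text
the job is handed in; nothing more can be done
None
```

The lid is fully shut and locked, and the job was handed in at about 10 s on the robot's clock.

With the fingers closed, I reached through the window and pressed the catch plate to its stop: the fingertip stayed at z = 28 mm while the force rose to 26 N. Holding it down with about 10 N, I pushed the lid by the window's front edge until it met the end stop, where the push rose to 22 N and the lid stopped moving. Then I eased the finger back about 1 mm, clear of the edge, and lifted it straight out.

- **Lid:** before the finger came out, its front edge and the block face measured 133.0 and 132.7 mm. Both are about 3 mm below the nominal 136 mm, as were the other readings in that view, so I put it down to calibration. After lifting, the wrist and scene views still show no gap.
- **Tooth:** it shows in the slot at the same scene pixel position as its raised start, (341.7, 177.6).
- **Other items:** comparing the scene pictures before and after shows changes only at the lid and the robot. The cutter and corkscrew are mostly hidden behind the case in that view. The wrist view shows the cutter beside the case, but I did not measure the position of either.
- **Robot:** wrist force read about 0 N with the gripper clear above the case.

No check failed.

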